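# Tap the locking wedge of a sample clamp tight

## Robot

A 6-joint arm with a two-finger parallel gripper is mounted at the origin on the work surface. World frame = base frame: x ahead of the robot, y to its left, z up, the work surface at z = 0. Lengths are in mm, angles in degrees, forces in N, time in s.
With the tool pointing down it reaches from about 275 to 725 mm from the base axis. Payload 5.6 kg.
Tool frame: the origin (TCP) lies midway between the tips of the shut fingers; the grasp point (between the pads) lies 19 mm behind it; x points along the fingers, z is the direction in which the jaws open and shut, and the axes are right-handed (so a half turn about x gives the same grasp; the last joint's range is limited). The gripper opens to 85 mm and grips with 20 to 120 N. Pads are 22 mm wide; open, the fingers measure 114 mm over their backs; the gripper's body (76 mm by 85 mm) begins 54 mm behind the grasp point. The pads swing forward as they close: fully open they stand 13 mm farther back than shut.
Start: joints at [-48.438, 14.616, 6.199, 0, -81.583, -16.306], TCP at [234.682, -497.41, 231.283] pointing down, gripper open.
Joint ranges: [-168.99, 168.99], [-69.2, 112.95], [-62.41, 85.93], [-164.36, 98.24], [-168.68, -3.75], [-174.98, 174.98]. Speed limits (degrees/s): [147.25, 147.25, 180, 180, 180, 180].

## Interface

Orientations are given as a 3x3 rotation matrix whose columns are the frame's x, y, z axes.
In Python, from rig import manip gives the robot as it stands. The module is installed in compiled form; this text tells all that it offers.
- The arm moves only by the shell command python3 -m pendant 'ROWS' [FORCE]. ROWS is JSON, a list of rows, each a list of 7 numbers: the closure, from -1 (fully open) to 1 (shut), then the shift along the tool's x, y, z in m, then the turn, a rotation vector about the tool's x, y, z in degrees. A call has exactly 10 rows; each row shifts and turns the commanded pose from where the row before left it, along the tool's axes as they then stand; what a row does not reach is not made up. A row lasts 1/12 s, in which the tool goes at most 41.7 mm and 7.16 degrees, less where a joint would pass 70% of its speed; a pose out of reach is approached as far as the arm can. A call with a gripper value outside its range is refused whole. The fingers move at their own pace and stop on an object; FORCE is the grip in N (left out, the last holds). Time passes only in rows, so rows that do not move let the fingers close, or fill a call up. It gives the time, the measured TCP pose, the force and the opening at its end, in the units of the state.
- manip.observe(): the state, without advancing time (a new reading comes with each control period).
- manip.snapshot(name): name is "scene" or "top" or "wrist"; returns a dict with "pixels" (480x640x3 uint8, red, green, blue), "vfov" (degrees; the focal length in pixels is half the picture's height over the tangent of half this angle, whatever the lens; pixels are square), "cx", "cy" (the principal point, pixels), "world_from_camera" (4x4, takes a point from camera to world coordinates); the wrist camera has in their place "mount" (4x4, takes a point from camera to tool coordinates, whose origin is the TCP and whose axes are the tool frame's). Camera axes: x right, y up, looking along -z (the intrinsics and any distortion apply to the point x, -y, -z); pixel columns grow to the right and rows downward; lengths in mm; the calibration is good to about 2 mm. A picture is of the moment at which its call begins: read the wrist's pose just before it. There is no depth.
- manip.job_done(): hands the job in, once; it reports no verdict.
The state is a dict: "t": time; "joint_pos": joint angles; "qvel": joint speeds; "effort": joint torques, N m; "ee_pos": TCP position; "tool_rot": TCP orientation; "ft_force": force on the tool from outside, world axes, zero at the start; "ft_torque": the same for the moment, N m; "gripper_width": opening from 0.0 (shut) to 1.0 (fully open).
Only numpy, scipy, OpenCV 4.12 (cv2) and the standard library are available. Lean on these libraries where they do the work, as an engineer would, in place of code of your own. Each camera call takes 0.05 s, during which the arm holds its last target.

## Task

Pick up the mallet and drive the orange wedge sideways into the sample clamp with at least three separate light taps on its steel end, drawing the mallet a couple of centimetres clear between taps, until the wedge stops advancing and the white ceramic sample is clamped tight. Drive the wedge only with the mallet, never strike or press so hard that the sample cracks, and leave the bottle, beaker and jar where they stand. Then lay the mallet back flat on its blue mat and let go.

Things in the scene. Friction and masses are not known exactly. Their poses are not given: they have to be found in the camera images.
- mallet: Soft-faced mallet, about 0.24 kg, lying level on its side on the mat. Origin: the grip point, in the middle of the wooden handle (20 mm wide across y, 24 mm high), 20 mm above the bench as it lies. +x runs along the handle to the head; the handle reaches 112 mm back to a rubber butt (26 x 32 mm, ends 130 mm behind the origin). Head and butt are 32 mm high, the handle clears the mat by 4 mm.
- mallet_head (a point): Centre of the mallet's head, 56 mm from the grip point along the mallet's +x. The head is 40 mm (x) by 70 mm (y) by 32 mm (z): dark steel with a red plastic striking face, 36 x 32 mm, at each end, 35 mm from this point along mallet +y and -y.
- mat: Blue mat on which the mallet lies, fixed, 260 mm (x) by 150 mm (y), 4 mm thick. Origin: centre of its underside, on the bench.
- fixture: Sample clamp, fixed: blue plate 150 (x) x 119 (y) mm, top at 30 mm. Origin on the bench, plate spans x -87..63, y -64..55. From -x to +x: steel abutment with a slanted face (y -45..45, to z 64), wedge channel, jaw, sample, steel anvil. The wedge is driven along +y. The anvil is set up to 3.2 mm differently each time, so the wedge binds after 12 to 48 mm of travel; only feel tells.
- jaw: Aluminium jaw of the clamp, 20 (x) x 90 (y) x 36 (z) mm, slides along the clamp's +x by up to 12 mm, with about 1 N of friction, when the wedge goes in, and so presses the sample against the anvil. Origin: middle of its lower edge on the wedge's side, 30 mm above the bench. Axes as the clamp's.
- wedge: Orange wedge, about 0.2 kg, loose, lying on the plate between abutment and jaw, tip to its +y (= clamp +y). 140 mm long, 29 mm thick at the tail, 12 mm at the tip, 36 mm high (z 30 to 66), plus a 12 mm steel cap on the tail. Taper 0.12: 1 mm of jaw travel takes 8.3 mm of wedge travel. It holds itself when tight. Origin: under its middle.
- wedge_tail (a point): Centre of the steel end face of the wedge that is to be struck, 48 mm above the bench; the face is 30 mm wide (x) and 36 mm high and looks along wedge -y, so blows go along wedge +y. At the start it stands 50 to 60 mm clear of the plate, and in the end still over 10 mm.
- sample: White ceramic sample block, 30 (x) x 50 (y) x 50 (z) mm, standing loose between jaw and anvil on the plate. Origin: centre of its underside. Once the wedge binds, taps of 10 to 15 N make it tight (clamped with over 25 N) in one or two blows, moving the wedge only 1 to 3 mm more; a blow or push of the mallet of over 40 N cracks the sample.
- wash_bottle: White plastic wash bottle with red cap and thin spout, 60 mm across, 180 mm high with spout. Origin: centre of its underside. To be left alone.
- beaker: Clear glass beaker, 66 mm across, 85 mm high. Origin: centre of its underside. To be left alone.
- jar: Amber glass jar with white lid, 52 mm across, 75 mm high. Origin: centre of its underside. To be left alone.
Not all that is in view belongs to the job. Several things look just like the mallet: the one meant starts nearest to the robot's base.

How it is judged (in metres and radians):
On the way, in this order (a step that is already met when the one before it is completed fails the run):
1. the mallet is lifted off its mat (height (world z) of mallet_head above 0.035 m), for 0.1 s.
2. the mallet taps the wedge (contact force between mallet and wedge above 0.5 N).
3. it is drawn clear of the wedge ((y of mallet_head in the frame of wedge_tail below -0.043 m or distance between mallet_head and wedge_tail above 0.06 m)), for 0.05 s.
4. it taps the wedge a second time (contact force between mallet and wedge above 0.5 N).
5. it is drawn clear again ((y of mallet_head in the frame of wedge_tail below -0.043 m or distance between mallet_head and wedge_tail above 0.06 m)), for 0.05 s.
6. it taps the wedge a third time (contact force between mallet and wedge above 0.5 N).
At the end, for the whole second after the job is handed in: the jaw clamps the sample with over 25 N with nothing pushing on the wedge, wedge and sample upright (within 3 degrees) and still, and the mallet lies flat and still with its grip point and its head's centre over the mat (both under 26 mm high) (contact force between jaw and sample above 25 N and angle between each of wedge, sample's own z axis and vertical below 0.05 rad and x of mallet in the frame of mat between -0.13 and 0.13 m and y of mallet in the frame of mat between -0.075 and 0.075 m and x of mallet_head in the frame of mat between -0.13 and 0.13 m and y of mallet_head in the frame of mat between -0.075 and 0.075 m and height (world z) of each of mallet_head, mallet below 0.026 m and linear speed of mallet below 0.02 m/s and linear speed of wedge below 0.01 m/s); the robot touches nothing.
It fails at once if the mallet strikes or presses the wedge with over 40 N and the sample cracks (contact force between mallet and wedge above 40 N).
It fails at once if the robot itself touches the wedge (contact force between any of the fingers, the arm and wedge above 0.5 N).
It fails at once if the bottle, the beaker or the jar is moved over 30 mm (distance of any of wash_bottle, beaker, jar from where it was at the start of the episode above 0.03 m).
It also fails if it takes over 48 s, if anything falls off the work surface, if the arm or the gripper's body presses on something with over 40 N, if the wrist force passes 120 N, or if a joint passes its speed limit or range.

## Working session

There is one attempt and no reset: what is moved stays moved. The work goes in short steps, Python scripts to look and compute and a shell command to move; the robot and the scene stay as the last step left them, time stands still between calls to the robot, and variables do not carry over. Pictures are saved under pics/ and viewed, and the job is handed in when it is done.

```bash
mkdir -p pics; ls
python3 - <<'E'
from rig import manip
import cv2,numpy as np
s=manip.observe()
print({k:np.round(v,3).tolist() for k,v in s.items()})
for n in ["scene","top","wrist"]:
    d=manip.snapshot(n)
    cv2.imwrite(f"pics/{n}0.png",d["pixels"][:,:,::-1])
    print(n,{k:(np.round(v,4).tolist() if k!="pixels" else 0) for k,v in d.items()})
E
```

```text
pics
{'t': 0.0, 'joint_pos': [-48.437, 14.654, 6.13, -0.028, -81.584, -16.308], 'qvel': [-0.016, -0.018, -0.029, -0.097, 0.109, 0.018], 'effort': [-0.001, -38.663, 23.794, 5.365, -0.006, 0.0], 'ee_pos': [234.508, -496.94, 230.382], 'tool_rot': [[-0.001, -0.904, -0.427], [0.002, -0.427, 0.904], [-1.0, 0.0, 0.002]], 'ft_force': [-0.622, -0.054, 0.697], 'ft_torque': [0.011, 0.043, 0.028], 'gripper_width': 0.999}
scene {'pixels': 0, 'vfov': 52.1302, 'cx': 320.2598, 'cy': 244.845, 'world_from_camera': [[0.4293, -0.7471, 0.5075, 1119.9049], [0.9032, 0.3552, -0.2412, -295.4189], [-0.0001, 0.5619, 0.8272, 952.7883], [0.0, 0.0, 0.0, 1.0]]}
top {'pixels': 0, 'vfov': 45.4502, 'cx': 325.1001, 'cy': 236.3817, 'world_from_camera': [[-0.0225, 0.9799, -0.1982, 312.1374], [-0.9997, -0.0223, 0.0034, -32.3616], [-0.0011, 0.1983, 0.9801, 1489.2428], [0.0, 0.0, 0.0, 1.0]]}
wrist {'pixels': 0, 'vfov': 59.0602, 'cx': 326.3282, 'cy': 235.4031, 'mount': [[-0.0002, 0.317, -0.9484, -142.9984], [0.0004, 0.9484, 0.317, 81.5408], [1.0, -0.0003, -0.0003, 0.6043], [0.0, 0.0, 0.0, 1.0]]}
```

View pics/scene0.png

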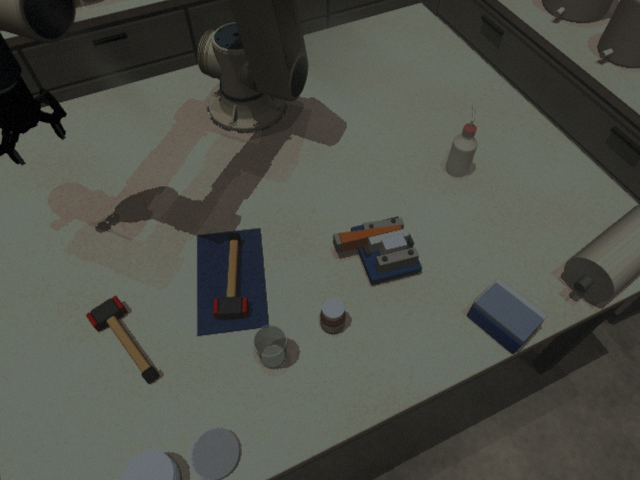

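View pics/top0.png

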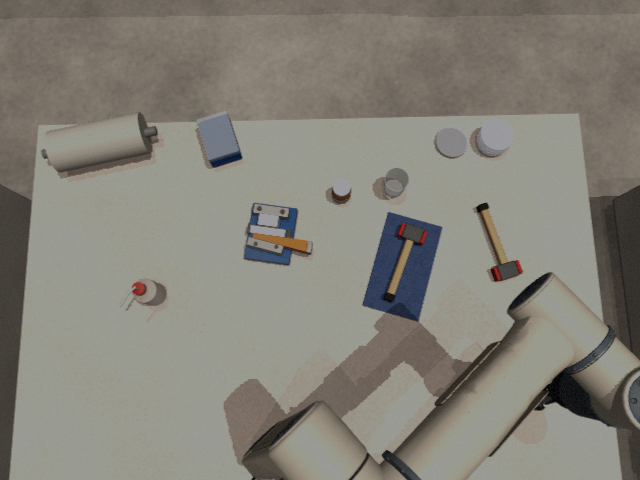

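View pics/wrist0.png

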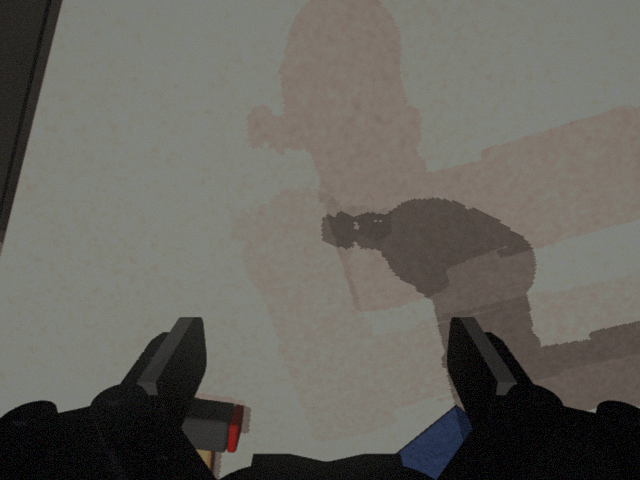

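The scene view shows a mallet on the blue mat (scene ~(233,275), top ~(405,262)) and a second one on the bare bench (scene ~(122,338), top ~(500,243)). The clamp is at top ~(272,235), with the wedge tail at top ~(308,247).

Candidates for the mallet are the one on the mat and the one on the bench to its right. I'll measure both.

```bash
cat > h.py <<'E'
import numpy as np,cv2
from rig import manip
def K(d): 
    f=240/np.tan(np.radians(d["vfov"]/2)); return f
def ray(d,uv,W=None):
    W=d["world_from_camera"] if W is None else W
    W=np.array(W);f=K(d)
    r=np.array([(uv[0]-d["cx"])/f,-(uv[1]-d["cy"])/f,-1.0])
    return W[:3,3],W[:3,:3]@r
def onz(d,uv,z,W=None):
    o,r=ray(d,uv,W); return o+r*(z-o[2])/r[2]
def proj(d,p,W=None):
    W=np.array(d["world_from_camera"] if W is None else W);f=K(d)
    c=W[:3,:3].T@(np.asarray(p,float)-W[:3,3]); return np.array([d["cx"]-f*c[0]/c[2],d["cy"]+f*c[1]/c[2]])
def wristW(d,s):
    T=np.eye(4);T[:3,:3]=s["tool_rot"];T[:3,3]=s["ee_pos"];return T@np.array(d["mount"])
def tri(l):
    A=np.zeros((3,3));b=np.zeros(3)
    for o,r in l:
        r=r/np.linalg.norm(r);P=np.eye(3)-np.outer(r,r);A+=P;b+=P@o
    return np.linalg.solve(A,b)
E
python3 - <<'E'
from h import *
t=manip.snapshot("top");s=manip.snapshot("scene")
def big(im,x0,y0,x1,y1,k,n):
    c=im[y0:y1,x0:x1,::-1]
    c=np.clip(c.astype(float)*1.7,0,255).astype(np.uint8)
    cv2.imwrite("pics/"+n,cv2.resize(c,None,fx=k,fy=k,interpolation=cv2.INTER_CUBIC))
big(t["pixels"],350,195,530,330,4,"t_mal.png")
big(t["pixels"],230,190,330,275,7,"t_fix.png")
big(s["pixels"],320,200,440,290,6,"s_fix.png")
for uv in [(400,265),(500,243),(272,235),(308,247),(342,190),(395,185),(145,290)]: print(uv,onz(t,uv,20).round())
E
```

```text
(400, 265) [ 529. -230.   20.]
(500, 243) [ 581. -493.   20.]
(272, 235) [616. 101.  20.]
(308, 247) [582.   8.  20.]
(342, 190) [734. -85.  20.]
(395, 185) [ 745. -227.   20.]
(145, 290) [479. 428.  20.]
```

View pics/t_mal.png

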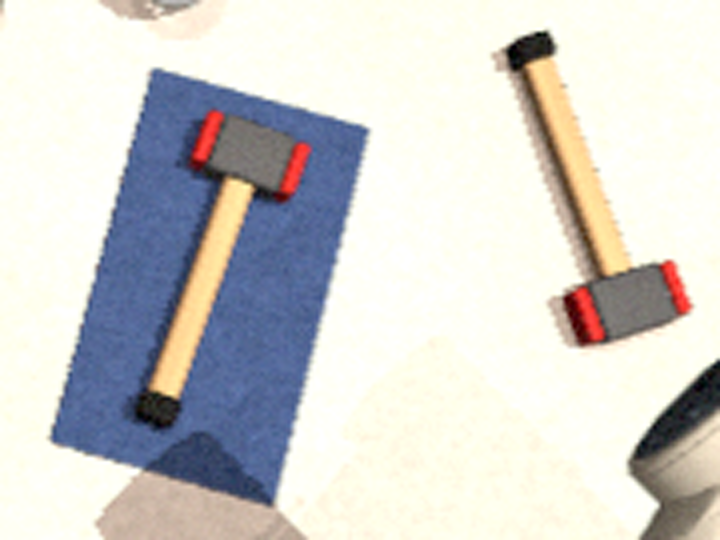

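View pics/t_fix.png

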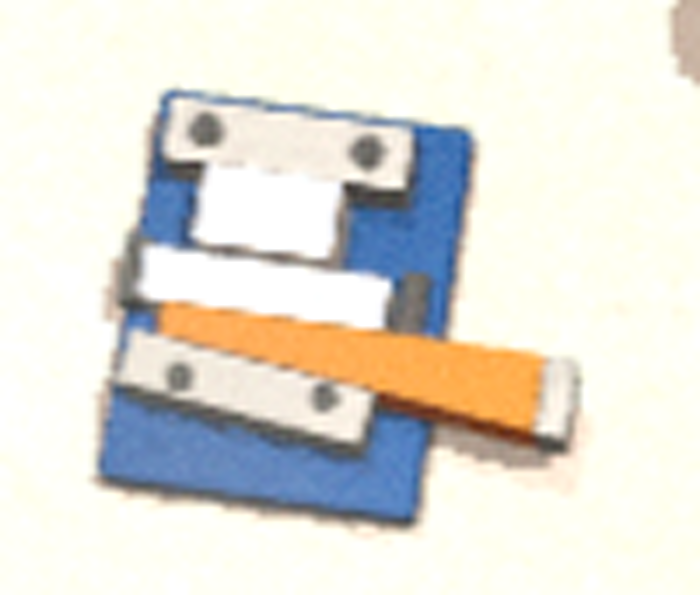

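View pics/s_fix.png

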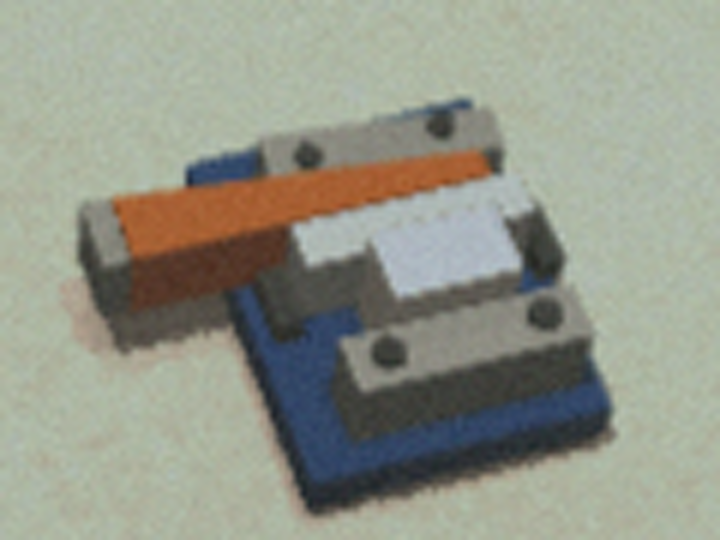

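Run:
```python
from h import *
t=manip.snapshot("top");s=manip.snapshot("scene")
# wood handle of mat mallet in top
for n,d,box in [("top",t,(380,215,435,305)),("scene",s,(205,230,260,325))]:
    x0,y0,x1,y1=box
    im=d["pixels"][y0:y1,x0:x1].astype(int)
    R,G,B=im[...,0],im[...,1],im[...,2]
    wood=(R-B>35)&(G-B>15)&(R>80)
    red=(R-G>50)&(R>80)&(G<60)
    for nm,m in [("wood",wood),("red",red)]:
        m=m.astype(np.uint8)
        nn,lab,st,ce=cv2.connectedComponentsWithStats(m)
        for i in range(1,nn):
            if st[i,4]<15: continue
            ys,xs=np.where(lab==i);r=cv2.minAreaRect(np.stack([xs+x0,ys+y0],1).astype(np.float32))
            bp=cv2.boxPoints(r)
            print(n,nm,st[i,4],(ce[i]+[x0,y0]).round(1),bp.round(1).tolist())
# scene by hand / top fixture corner
def c(x,y):return ((x+.5)/7+230-.5,(y+.5)/7+190-.5)
pl=np.array([onz(t,c(*p),30)[:2] for p in [(163,92),(470,130),(414,522),(100,478)]]);print(pl.round(1))
for nm,p,z in [("cap TL",(545,355),66),("cap TR",(580,365),66),("cap BR",(572,440),66),("cap BL",(535,435),66),("wtipUL",(160,303),66),("wtipLL",(158,330),66),("jawUL",(142,243),66),("jawUR",(392,278),66),("jawBR",(386,328),66)]:
    print(nm,onz(t,c(*p),z)[:2].round(1))
def cs(x,y):return ((x+.5)/6+320-.5,(y+.5)/6+200-.5)
for nm,p,z in [("cap far",(83,200),66),("cap near",(97,255),66),("or far",(115,199),66),("or near",(130,255),66),("tipfar",(490,150),66),("tip near",(494,178),66),("plate",(188,165),30),("plate",(318,490),30),("plate",(610,408),30)]:
    print("scene",nm,onz(s,cs(*p),z)[:2].round(1))
```

```text
top wood 436 [400.  266.5] [[386.6000061035156, 291.79998779296875], [406.1000061035156, 238.60000610351562], [413.29998779296875, 241.1999969482422], [393.79998779296875, 294.3999938964844]]
top red 51 [401.5 228.4] [[397.70001220703125, 233.89999389648438], [401.70001220703125, 221.89999389648438], [405.29998779296875, 223.10000610351562], [401.29998779296875, 235.10000610351562]]
top red 49 [423.3 236.7] [[419.29998779296875, 242.0], [423.70001220703125, 230.10000610351562], [427.20001220703125, 231.5], [422.79998779296875, 243.3000030517578]]
scene wood 397 [231.7 268.4] [[226.6999969482422, 295.8999938964844], [229.3000030517578, 239.6999969482422], [236.60000610351562, 240.10000610351562], [233.89999389648438, 296.20001220703125]]
scene red 37 [215.  305.4] [[214.0, 299.0], [216.0, 299.0], [216.0, 312.0], [214.0, 312.0]]
scene red 38 [244.  303.8] [[243.0, 298.0], [245.0, 298.0], [245.0, 310.0], [243.0, 310.0]]
[[701.9 150.5]
 [684.6  35.4]
 [536.5  57.9]
 [555.5 173.4]]
cap TL [590.9   7.7]
cap TR [587.   -4.9]
cap BR [559.5  -1.5]
cap BL [561.7  11.8]
wtipUL [613.3 146.9]
wtipLL [603.3 147.6]
jawUL [635.7 153.5]
jawUR [620.7  62.7]
jawBR [602.2  65.1]
scene cap far [559.4   3.3]
scene cap near [583.8  -3.1]
scene or far [564.1  14.2]
scene or near [589.    7.8]
scene tipfar [604.3 151.2]
scene tip near [616.1 145.9]
scene plate [539.2  59.6]
scene plate [688.4  35. ]
scene plate [704.  148.6]
```

Run:
```python
from h import *
t=manip.snapshot("top");s=manip.snapshot("scene")
for d,h,a,b,r1,r2 in [(t,(412.4,232.5),(390.2,293.1),(409.7,239.9),(401.5,228.4),(423.3,236.7)),(s,(229.5,304.6),(232.9,239.9),(230.3,296),(215,305.4),(244,303.8))]:
    H,A,B,p,q=[onz(d,x,z)[:2] for x,z in [(h,32),(a,28),(b,28),(r1,32),(r2,32)]]
    an=lambda v:np.degrees(np.arctan2(v[1],v[0])).round(2)
    print(H.round(1),A.round(1),B.round(1),"yaw handle",an(B-A),"yaw face",an(p-q)-90,np.linalg.norm(p-q), np.linalg.norm(B-A))
    # handle: wood visible from butt front (-112+?) to head (36)
    u=(B-A)/np.linalg.norm(B-A); print("grip from head",(H-56*u).round(1),"from B",(B-36*u).round(1))
print([onz(t,((x+.5)/4+349.5,(y+.5)/4+194.5),4)[:2].round(1) for x,y in [(152,68),(368,128),(272,505),(52,440)]])
```

```text
[ 612.  -264.3] [ 456.4 -200. ] [ 593.4 -256.9] yaw handle -22.54 yaw face -22.790000000000006 60.13713276092301 148.3272684909082
grip from head [ 560.3 -242.8] from B [ 560.1 -243.1]
[ 610.  -263.7] [ 454.1 -200.9] [ 589.2 -255.2] yaw handle -21.88 yaw face -201.88 60.49375190642027 145.584181596624
grip from head [ 558.  -242.8] from B [ 555.8 -241.8]
[array([ 676.1, -205.7]), array([ 631.9, -347.1]), array([ 385.9, -270. ]), array([ 430.6, -130.3])]
```

```bash
python3 -m pendant '[[-1,0.005,-0.040,0.009,0,0,0],[-1,0.005,-0.040,0.009,0,0,0],[-1,0.005,-0.040,0.009,0,0,0],[-1,0.005,-0.040,0.009,0,0,0],[-1,0.005,-0.040,0.009,0,0,0],[-1,0.005,-0.040,0.009,0,0,0],[-1,0.005,-0.040,0.009,0,0,0],[-1,0.005,-0.040,0.009,0,0,0],[-1,0.005,-0.040,0.009,0,0,0],[-1,0.005,-0.040,0.009,0,0,0]]' 100
python3 -m pendant '[[-1,0,0,0,6.8,0,0],[-1,0,0,0,6.8,0,0],[-1,0,0,0,6.8,0,0],[-1,0,0,0,6.8,0,0],[-1,0,0,0,6.8,0,0],[-1,0,0,0,6.8,0,0],[-1,0,0,0,6.8,0,0],[-1,0,0,0,0,0,0],[-1,0,0,0,0,0,0],[-1,0,0,0,0,0,0]]'
python3 - <<'E'
from h import *
s=manip.observe();d=manip.snapshot("wrist")
cv2.imwrite("pics/w1.png",np.clip(d["pixels"][:,:,::-1]*1.6,0,255))
R=np.array(s["tool_rot"]);print(s["ee_pos"],R.round(3),s["joint_pos"],s["t"])
W=wristW(d,s);print(proj(d,(559,-242.7,32),W),proj(d,(611,-264,36),W))
E
```

```text
t: 1.28
ee_pos: [559.4, -243.8, 181.2]
tool_rot: [[0.0, -0.904, -0.427], [-0.0, -0.427, 0.904], [-1.0, -0.0, -0.0]]
ft_force: [0.3, -1.4, 0.2]
gripper_width: 1.0
t: 2.12
ee_pos: [558.0, -245.4, 181.3]
tool_rot: [[-0.0, -0.926, 0.377], [-0.0, 0.377, 0.926], [-1.0, 0.0, -0.0]]
ft_force: [-0.5, -0.4, 0.2]
gripper_width: 1.003
[ 558.03918892 -245.37481028  181.26194672] [[-0.    -0.926  0.377]
 [-0.     0.377  0.926]
 [-1.     0.    -0.   ]] [-9.06335492e+00  2.23901707e+01  9.95803509e+00  8.55867112e-04
 -7.75707433e+01 -1.03085518e+02] 2.1167
[329.67138105 214.46839182] [329.32294144 288.26988157][ WARN:0@1.626] global loadsave.cpp:1063 imwrite_ Unsupported depth image for selected encoder is fallbacked to CV_8U.
```

View pics/w1.png

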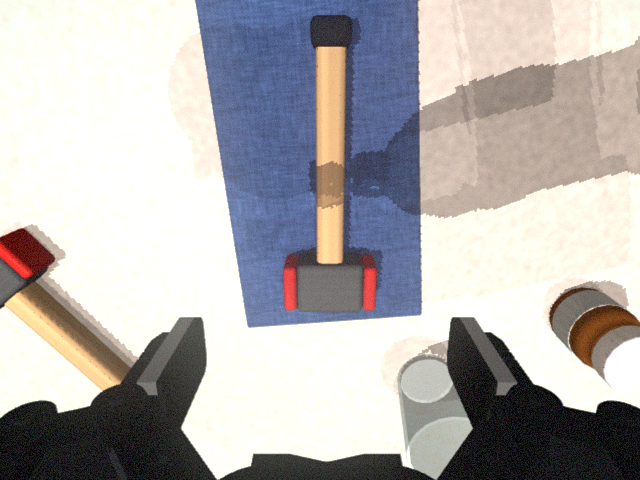

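The wrist view shows the chosen mallet with its head at ~(330,286) and its handle along column 330. My projection put the head at (329,288), so choice and yaw are confirmed. Next I descend and grip.

```bash
python3 -m pendant '[[-1,0.038,0,0.003,0,0,0],[-1,0.038,0,0,0,0,0],[-1,0.038,0,0,0,0,0],[-1,0.036,0,0,0,0,0],[-1,0.015,0,0,0,0,0],[-1,0.008,0,0,0,0,0],[-1,0,0,0,0,0,0],[0.3,0,0,0,0,0,0],[1,0,0,0,0,0,0],[1,0,0,0,0,0,0]]' 100
python3 -m pendant '[[1,0,0,0,0,0,0],[1,0,0,0,0,0,0],[1,0,0,0,0,0,0],[1,0,0,0,0,0,0],[1,0,0,0,0,0,0],[1,0,0,0,0,0,0],[1,0,0,0,0,0,0],[1,0,0,0,0,0,0],[1,0,0,0,0,0,0],[1,0,0,0,0,0,0]]' 100
python3 - <<'E'
from h import *
s=manip.observe();print(s["ee_pos"],s["joint_pos"])
d=manip.snapshot("wrist")
cv2.imwrite("pics/w2.png",np.clip(d["pixels"][:,:,::-1]*1.6,0,255).astype(np.uint8))
E
```

```text
t: 3.0
ee_pos: [560.6, -242.9, 10.2]
tool_rot: [[0.004, -0.925, 0.38], [-0.001, 0.38, 0.925], [-1.0, -0.004, 0.001]]
ft_force: [-0.6, 0.7, 0.2]
gripper_width: 0.605
t: 3.83
ee_pos: [559.6, -242.9, 9.5]
tool_rot: [[0.001, -0.925, 0.38], [-0.001, 0.38, 0.925], [-1.0, -0.001, -0.0]]
ft_force: [-2.7, -1.0, 5.6]
gripper_width: 0.211
[ 559.62302312 -242.89083977    9.48736703] [-8.78095817e+00  2.99409638e+01 -4.71459441e+00  4.10895271e-02
 -5.52649434e+01 -1.03560423e+02]
```

View pics/w2.png

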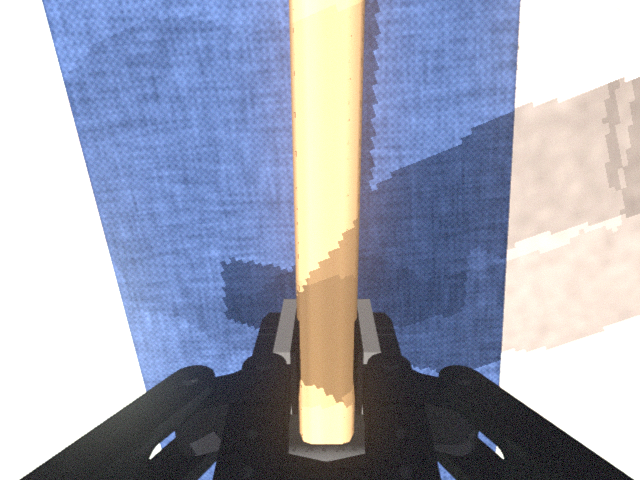

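The handle is between the pads and the opening reads 0.21, about 18 mm. Next: lift, carry to the stand-off and turn.

```bash
python3 -m pendant '[[1,-0.015,0,0,0,0,0],[1,-0.035,0,0,0,0,0],[1,-0.03,0,0,0,0,0],[1,0,0.0196,0.0245,0,0,0],[1,0,0.0196,0.0245,0,0,0],[1,0,0.0196,0.0245,0,0,0],[1,0,0.0196,0.0245,0,0,0],[1,0,0.0196,0.0245,0,0,0],[1,0,0.0196,0.0245,0,0,0],[1,0,0,0,0,0,0]]' 100
python3 -m pendant '[[1,0,0,0,-6.8,0,0],[1,0,0,0,-6.8,0,0],[1,0,0,0,0,0,0],[1,0,0,0,0,0,0],[1,0,0,0,0,0,0],[1,0,0,0,0,0,0],[1,0,0,0,0,0,0],[1,0,0,0,0,0,0],[1,0,0,0,0,0,0],[1,0,0,0,0,0,0]]'
python3 - <<'E'
from h import *
s=manip.observe();print(s["ee_pos"],s["joint_pos"],s["gripper_width"])
for n in("wrist","top","scene"):
    d=manip.snapshot(n);im=np.clip(d["pixels"][:,:,::-1]*1.7,0,255).astype(np.uint8)
    if n=="top": im=cv2.resize(im[190:290,230:370],None,fx=5,fy=5,interpolation=2)
    if n=="scene": im=cv2.resize(im[190:300,290:440],None,fx=5,fy=5,interpolation=2)
    cv2.imwrite(f"pics/{n}3.png",im)
E
```

```text
t: 4.72
ee_pos: [504.3, -57.9, 87.9]
tool_rot: [[-0.001, -0.926, 0.378], [0.002, 0.378, 0.926], [-1.0, 0.002, 0.001]]
ft_force: [-0.6, -1.3, -2.5]
gripper_width: 0.214
t: 5.55
ee_pos: [506.3, -61.9, 88.3]
tool_rot: [[0.0, -0.988, 0.153], [0.0, 0.153, 0.988], [-1.0, -0.0, 0.0]]
ft_force: [-0.2, -0.1, -2.6]
gripper_width: 0.209
[506.31725957 -61.94059679  88.28559972] [ 1.06430808e+01  1.54430419e+01 -1.44430093e+01 -2.38359569e-03
 -6.01112060e+01 -1.09415803e+02] 0.20916318563970446
```

View pics/top3.png

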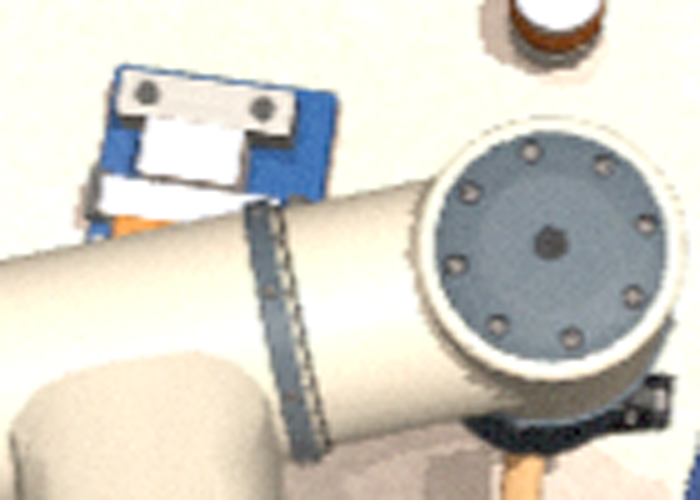

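View pics/scene3.png

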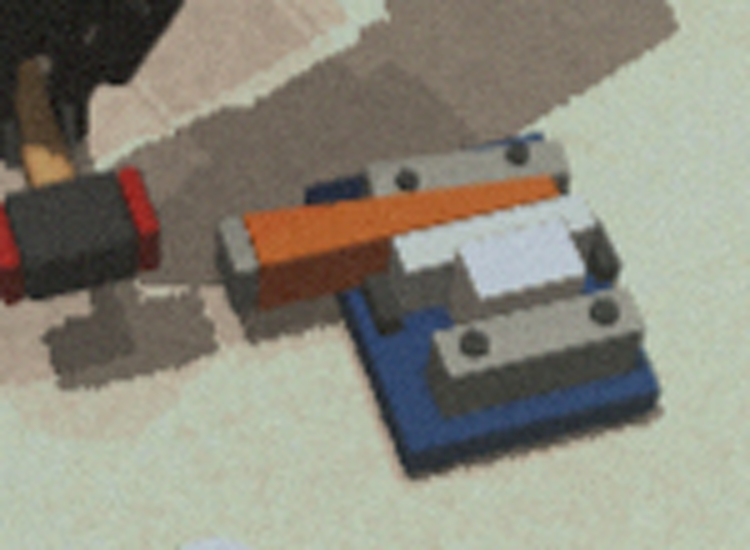

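View pics/wrist3.png

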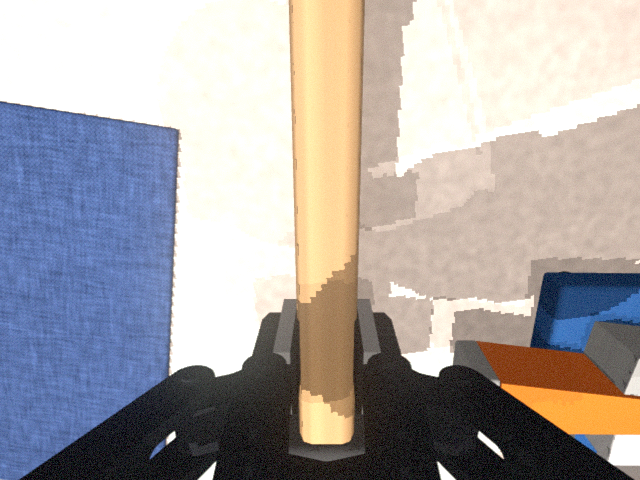

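Run:
```python
from h import *
d=manip.snapshot("scene");s=manip.observe()
R=np.array(s["tool_rot"]);xw=-R[:,1];yw=R[:,2];e=np.array(s["ee_pos"])
cr=lambda p:((proj(d,p)-[290,190])*5+2).round()
g=e+[0,0,10.5]
for sx in(-18,18):
  for sz in(-16,16):print("face",sx,sz,cr(g+56*xw+sx*xw+35*yw+[0,0,sz]))
t=np.array([572.5,-1.5,48])
for sx in(-15,15):
  for sz in(-18,18):print("tail",sx,sz,cr(t+sx*xw+[0,0,sz]))
```

```text
face -18 -16 [135. 206.]
face -18 16 [135. 162.]
face 18 -16 [159. 271.]
face 18 16 [159. 228.]
tail -15 -18 [211. 262.]
tail -15 18 [212. 216.]
tail 15 -18 [231. 314.]
tail 15 18 [233. 269.]
```

Measured and predicted face corners agree to about 1 px: tail at ~(233,272) and mallet face at ~(158,230) in the crop. The gap is ~35 mm and the alignment is good, so I lower and approach.

```bash
python3 -m pendant '[[1,0.025,0,0,0,0,0],[1,0.0255,0,0,0,0,0],[1,0,0,0.012,0,0,0],[1,0,0,0.012,0,0,0],[1,0,0,0,0,0,0],[1,0,0,0,0,0,0],[1,0,0,0,0,0,0],[1,0,0,0,0,0,0],[1,0,0,0,0,0,0],[1,0,0,0,0,0,0]]' 100
python3 -m pendant '[[1,0,0,0.002,0,0,0],[1,0,0,0.002,0,0,0],[1,0,0,0.002,0,0,0],[1,0,0,0.002,0,0,0],[1,0,0,0.002,0,0,0],[1,0,0,0.002,0,0,0],[1,0,0,0.002,0,0,0],[1,0,0,0.002,0,0,0],[1,0,0,0.001,0,0,0],[1,0,0,0.001,0,0,0]]'
python3 - <<'E'
from h import *
d=manip.snapshot("scene");im=np.clip(d["pixels"][:,:,::-1]*1.7,0,255).astype(np.uint8)
cv2.imwrite("pics/scene4.png",cv2.resize(im[190:300,290:440],None,fx=5,fy=5,interpolation=2))
print(manip.observe()["ft_force"])
E
```

```text
t: 6.58
ee_pos: [510.1, -38.3, 38.1]
tool_rot: [[0.001, -0.988, 0.152], [0.0, 0.152, 0.988], [-1.0, -0.001, 0.0]]
ft_force: [-0.0, 0.0, -2.8]
gripper_width: 0.211
t: 7.42
ee_pos: [512.8, -20.5, 37.8]
tool_rot: [[0.0, -0.988, 0.152], [-0.0, 0.152, 0.988], [-1.0, -0.0, -0.0]]
ft_force: [0.3, -2.3, -1.7]
gripper_width: 0.214
[ 1.72001898 -2.20747702 -2.27225854]
```

View pics/scene4.png

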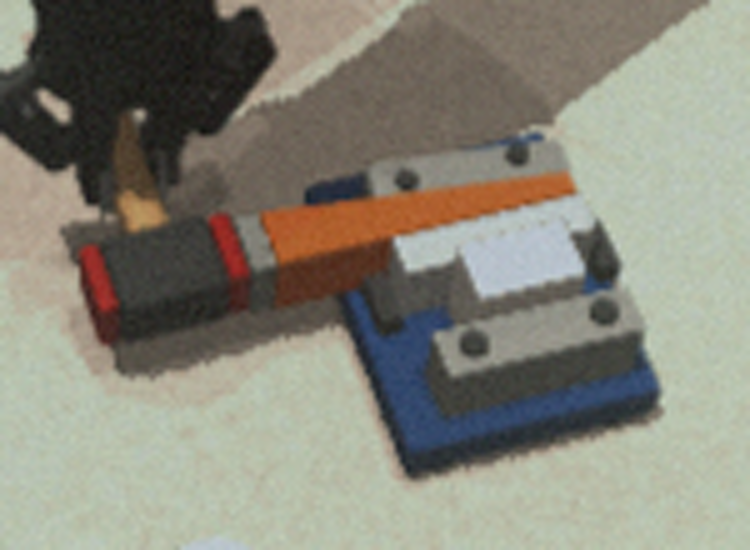

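The view shows the mallet's red face flush on the steel cap at ~(245,250), with the tip advanced by ~8 mm. The force is ~2 N, so the wedge is still free. I'll keep tapping with a 20 mm draw-back each time.

```bash
python3 -m pendant '[[1,0,0,-0.02,0,0,0],[1,0,0,0,0,0,0],[1,0,0,0,0,0,0],[1,0,0,0.016,0,0,0],[1,0,0,0.002,0,0,0],[1,0,0,0.002,0,0,0],[1,0,0,0.0015,0,0,0],[1,0,0,0.0015,0,0,0],[1,0,0,0.001,0,0,0],[1,0,0,0,0,0,0]]' 100
python3 -m pendant '[[1,0,0,-0.02,0,0,0],[1,0,0,0,0,0,0],[1,0,0,0,0,0,0],[1,0,0,0.016,0,0,0],[1,0,0,0.002,0,0,0],[1,0,0,0.002,0,0,0],[1,0,0,0.001,0,0,0],[1,0,0,0.001,0,0,0],[1,0,0,0.001,0,0,0],[1,0,0,0,0,0,0]]' 100
```

```text
t: 8.3
ee_pos: [513.3, -16.5, 37.8]
tool_rot: [[-0.0, -0.988, 0.152], [-0.0, 0.152, 0.988], [-1.0, 0.0, -0.0]]
ft_force: [0.4, -0.7, -1.6]
gripper_width: 0.208
t: 9.13
ee_pos: [513.8, -13.6, 37.8]
tool_rot: [[0.0, -0.988, 0.152], [-0.0, 0.152, 0.988], [-1.0, -0.0, -0.0]]
ft_force: [0.2, -2.6, -2.8]
gripper_width: 0.211
```

```bash
python3 -m pendant '[[1,0,0,-0.02,0,0,0],[1,0,0,0,0,0,0],[1,0,0,0,0,0,0],[1,0,0,0.016,0,0,0],[1,0,0,0.002,0,0,0],[1,0,0,0.002,0,0,0],[1,0,0,0.001,0,0,0],[1,0,0,0.001,0,0,0],[1,0,0,0.001,0,0,0],[1,0,0,0,0,0,0]]' 100
python3 - <<'E'
from h import *
d=manip.snapshot("scene");im=np.clip(d["pixels"][:,:,::-1]*1.7,0,255).astype(np.uint8)
cv2.imwrite("pics/scene5.png",cv2.resize(im[190:300,290:440],None,fx=5,fy=5,interpolation=2))
print(manip.observe()["ft_force"],manip.observe()["ft_torque"])
E
```

```text
t: 9.97
ee_pos: [514.2, -10.6, 37.8]
tool_rot: [[0.0, -0.988, 0.152], [-0.0, 0.152, 0.988], [-1.0, -0.0, -0.0]]
ft_force: [0.6, -2.3, -2.8]
gripper_width: 0.208
[ 0.59703987 -2.14078807 -2.88771244] [-0.61701709 -0.18901353 -0.10934459]
```

View pics/scene5.png

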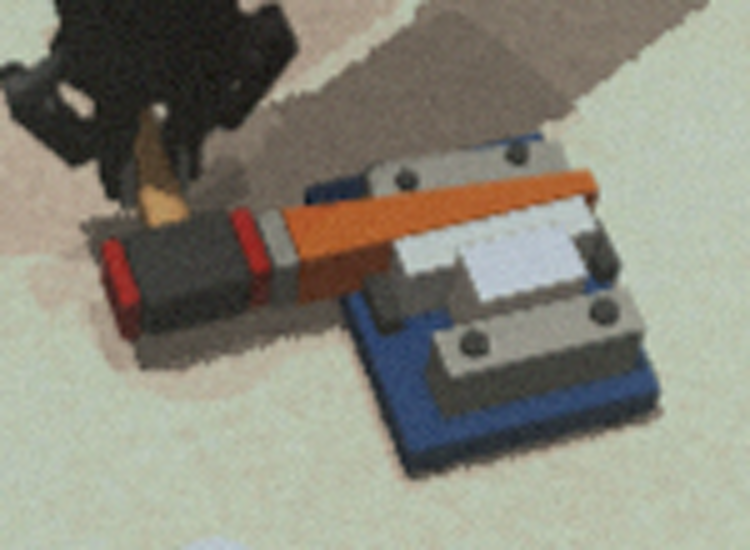

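The tip is now at ~(597,187) and the cap is against the mallet at ~(283,245), about 18 mm of travel. The force is still ~2 N, so I continue.

```bash
python3 -m pendant '[[1,0,0,-0.02,0,0,0],[1,0,0,0,0,0,0],[1,0,0,0,0,0,0],[1,0,0,0.016,0,0,0],[1,0,0,0.002,0,0,0],[1,0,0,0.002,0,0,0],[1,0,0,0.001,0,0,0],[1,0,0,0.001,0,0,0],[1,0,0,0.001,0,0,0],[1,0,0,0,0,0,0]]' 100
```

```text
t: 10.85
ee_pos: [514.7, -7.6, 37.8]
tool_rot: [[0.0, -0.988, 0.152], [-0.0, 0.152, 0.988], [-1.0, -0.0, -0.0]]
ft_force: [0.9, -1.8, -2.2]
gripper_width: 0.207
```

```bash
python3 -m pendant '[[1,0,0,-0.02,0,0,0],[1,0,0,0,0,0,0],[1,0,0,0,0,0,0],[1,0,0,0.016,0,0,0],[1,0,0,0.002,0,0,0],[1,0,0,0.002,0,0,0],[1,0,0,0.001,0,0,0],[1,0,0,0.001,0,0,0],[1,0,0,0.001,0,0,0],[1,0,0,0,0,0,0]]' 100
```

```text
t: 11.68
ee_pos: [515.1, -4.8, 37.8]
tool_rot: [[0.0, -0.988, 0.152], [-0.0, 0.152, 0.988], [-1.0, -0.0, -0.0]]
ft_force: [0.2, -2.5, -1.8]
gripper_width: 0.217
```

```bash
python3 -m pendant '[[1,0,0,-0.02,0,0,0],[1,0,0,0,0,0,0],[1,0,0,0,0,0,0],[1,0,0,0.016,0,0,0],[1,0,0,0.002,0,0,0],[1,0,0,0.002,0,0,0],[1,0,0,0.001,0,0,0],[1,0,0,0.001,0,0,0],[1,0,0,0.001,0,0,0],[1,0,0,0,0,0,0]]' 100
```

```text
t: 12.52
ee_pos: [515.2, -3.3, 37.9]
tool_rot: [[-0.001, -0.988, 0.153], [-0.002, 0.153, 0.988], [-1.0, 0.001, -0.003]]
ft_force: [1.0, -7.8, -1.3]
gripper_width: 0.213
```

```bash
python3 -m pendant '[[1,0,0,-0.02,0,0,0],[1,0,0,0,0,0,0],[1,0,0,0,0,0,0],[1,0,0,0.016,0,0,0],[1,0,0,0.002,0,0,0],[1,0,0,0.002,0,0,0],[1,0,0,0.001,0,0,0],[1,0,0,0.001,0,0,0],[1,0,0,0.001,0,0,0],[1,0,0,0,0,0,0]]' 100
```

```text
t: 13.35
ee_pos: [515.0, -2.1, 37.8]
tool_rot: [[-0.003, -0.988, 0.153], [-0.005, 0.153, 0.988], [-1.0, 0.002, -0.006]]
ft_force: [-0.3, -15.8, -1.0]
gripper_width: 0.213
```

The wedge is binding: 7.8 N, then 15.8 N with ~3 mm of arm lag, so the arm's stiffness is ~5 N/mm. One more tap with a gentler approach and ~1 mm more overtravel.

```bash
python3 -m pendant '[[1,0,0,-0.02,0,0,0],[1,0,0,0,0,0,0],[1,0,0,0.006,0,0,0],[1,0,0,0.006,0,0,0],[1,0,0,0.002,0,0,0],[1,0,0,0.002,0,0,0],[1,0,0,0.0015,0,0,0],[1,0,0,0.0015,0,0,0],[1,0,0,0.0015,0,0,0],[1,0,0,0,0,0,0]]' 100
python3 - <<'E'
from h import *
d=manip.snapshot("scene");im=np.clip(d["pixels"][:,:,::-1]*1.7,0,255).astype(np.uint8)
cv2.imwrite("pics/scene6.png",cv2.resize(im[190:300,290:440],None,fx=5,fy=5,interpolation=2))
print(manip.observe()["ft_force"],manip.observe()["ft_torque"])
E
```

```text
t: 14.18
ee_pos: [515.2, -1.7, 38.0]
tool_rot: [[-0.003, -0.988, 0.153], [-0.007, 0.153, 0.988], [-1.0, 0.002, -0.007]]
ft_force: [0.2, -18.2, 0.8]
gripper_width: 0.214
[ -0.45193881 -18.39409685   0.12602099] [-6.1903498  -0.22490107 -1.04880587]
```

View pics/scene6.png

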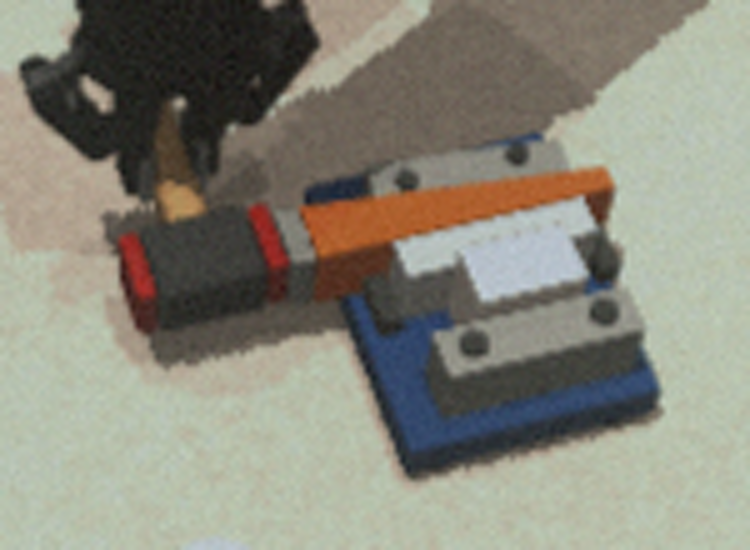

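The tip is at ~(612,180) and moved only 0.4 mm at 18 N, so the wedge is essentially stopped. One confirming tap, then draw clear.

```bash
python3 -m pendant '[[1,0,0,-0.02,0,0,0],[1,0,0,0,0,0,0],[1,0,0,0.006,0,0,0],[1,0,0,0.005,0,0,0],[1,0,0,0.002,0,0,0],[1,0,0,0.002,0,0,0],[1,0,0,0.002,0,0,0],[1,0,0,0.002,0,0,0],[1,0,0,0.0015,0,0,0],[1,0,0,0,0,0,0]]' 100
python3 -m pendant '[[1,0,0,-0.02,0,0,0],[1,0,0,-0.02,0,0,0],[1,-0.03,0,-0.01,0,0,0],[1,-0.02,0,0,0,0,0],[1,0,0,0,0,0,0],[1,0,0,0,0,0,0],[1,0,0,0,0,0,0],[1,0,0,0,0,0,0],[1,0,0,0,0,0,0],[1,0,0,0,0,0,0]]' 100
python3 - <<'E'
from h import *
s=manip.observe();print(s["ee_pos"],np.array(s["tool_rot"]).round(4).tolist(),s["ft_force"])
d=manip.snapshot("scene");im=np.clip(d["pixels"][:,:,::-1]*1.7,0,255).astype(np.uint8)
cv2.imwrite("pics/scene7.png",cv2.resize(im[190:300,290:440],None,fx=5,fy=5,interpolation=2))
xw=-np.array(s["tool_rot"])[:,1];yw=np.array(s["tool_rot"])[:,2];g=np.array(s["ee_pos"])+[0,0,10.5]
cr=lambda p:((proj(d,p)-[290,190])*5+2).round()
for q in(35,-35):
 for sx in(-18,18):
  for sz in(-16,16):print("face",q,sx,sz,cr(g+56*xw+sx*xw+q*yw+[0,0,sz]))
E
```

```text
t: 15.07
ee_pos: [515.1, -1.6, 38.0]
tool_rot: [[-0.003, -0.988, 0.153], [-0.007, 0.153, 0.988], [-1.0, 0.002, -0.007]]
ft_force: [-0.3, -19.3, -0.0]
gripper_width: 0.212
t: 15.9
ee_pos: [508.1, -46.8, 86.9]
tool_rot: [[-0.002, -0.988, 0.152], [-0.0, 0.152, 0.988], [-1.0, 0.002, -0.0]]
ft_force: [0.5, -0.7, -2.2]
gripper_width: 0.212
[508.08917727 -46.84992389  86.91392875] [[-0.0017, -0.9884, 0.1516], [-0.0002, 0.1516, 0.9884], [-1.0, 0.0017, -0.0005]] [ 0.48559795 -0.68847427 -2.23501147]
face 35 -18 -16 [168. 199.]
face 35 -18 16 [168. 155.]
face 35 18 -16 [192. 264.]
face 35 18 16 [193. 221.]
face -35 -18 -16 [ 14. 236.]
face -35 -18 16 [ 10. 193.]
face -35 18 -16 [ 35. 303.]
face -35 18 16 [ 32. 260.]
```

View pics/scene7.png

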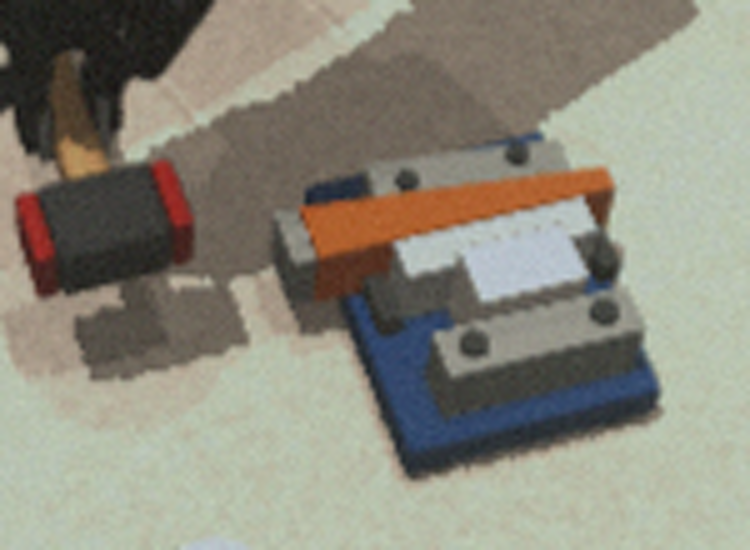

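The wedge has stayed put, with its tip still at ~(612,180) and the sample between jaw and anvil. The mallet is clear at ~(105,225). Now I return it to the mat.

```bash
python3 -m pendant '[[1,0,-0.0134,-0.031,0,0,0],[1,0,-0.0134,-0.031,0,0,0],[1,0,-0.0134,-0.031,0,0,0],[1,0,-0.0134,-0.031,0,0,0],[1,0,-0.0134,-0.031,0,0,0],[1,0,-0.0134,-0.031,0,0,0],[1,0,0,0,6.8,0,0],[1,0,0,0,6.8,0,0],[1,0,0,0,0,0,0],[1,0,0,0,0,0,0]]' 100
python3 -m pendant '[[1,0.025,0,0,0,0,0],[1,0.025,0,0,0,0,0],[1,0.015,0,0,0,0,0],[1,0.005,0,0,0,0,0],[1,0,0,0,0,0,0],[1,0,0,0,0,0,0],[1,0,0,0,0,0,0],[1,0,0,0,0,0,0],[1,0,0,0,0,0,0],[1,0,0,0,0,0,0]]' 100
python3 - <<'E'
from h import *
d=manip.snapshot("scene");im=np.clip(d["pixels"][:,:,::-1]*1.7,0,255).astype(np.uint8)
cv2.imwrite("pics/scene8.png",cv2.resize(im[215:345,180:300],None,fx=5,fy=5,interpolation=2)[:600])
E
```

```text
t: 16.78
ee_pos: [559.6, -243.1, 87.3]
tool_rot: [[-0.001, -0.926, 0.377], [0.0, 0.377, 0.926], [-1.0, 0.001, -0.0]]
ft_force: [-0.2, -0.5, -2.8]
gripper_width: 0.211
t: 17.62
ee_pos: [560.2, -243.2, 18.5]
tool_rot: [[0.001, -0.925, 0.38], [-0.0, 0.38, 0.925], [-1.0, -0.001, 0.0]]
ft_force: [0.3, -0.4, -3.0]
gripper_width: 0.213
```

View pics/scene8.png

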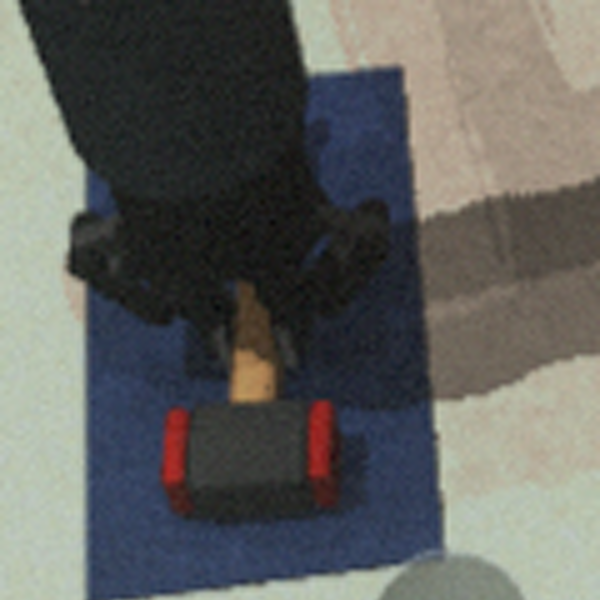

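The head is at ~(250,460) in the crop, well over the mat and level, about 9 mm above its rest height. I lower the last few mm until contact.

```bash
python3 -m pendant '[[1,0.002,0,0,0,0,0],[1,0.002,0,0,0,0,0],[1,0.0015,0,0,0,0,0],[1,0.0015,0,0,0,0,0],[1,0.001,0,0,0,0,0],[1,0.0005,0,0,0,0,0],[1,0,0,0,0,0,0],[1,0,0,0,0,0,0],[1,0,0,0,0,0,0],[1,0,0,0,0,0,0]]' 100
```

```text
t: 18.5
ee_pos: [559.6, -243.1, 9.5]
tool_rot: [[-0.0, -0.925, 0.38], [-0.0, 0.38, 0.925], [-1.0, 0.0, -0.0]]
ft_force: [-2.9, 2.2, 2.7]
gripper_width: 0.212
```

```bash
python3 -m pendant '[[0.4,0,0,0,0,0,0],[0.3,0,0,0,0,0,0],[0.1,0,0,0,0,0,0],[-0.2,0,0,0,0,0,0],[-0.5,0,0,0,0,0,0],[-1,0,0,0,0,0,0],[-1,0,0,0,0,0,0],[-1,0,0,0,0,0,0],[-1,0,0,0,0,0,0],[-1,0,0,0,0,0,0]]' 20
python3 -m pendant '[[-1,-0.01,0,0,0,0,0],[-1,-0.02,0,0,0,0,0],[-1,-0.03,0,0,0,0,0],[-1,-0.03,0,0,0,0,0],[-1,-0.03,0,0,0,0,0],[-1,-0.03,0,0,0,0,0],[-1,-0.02,0,0,0,0,0],[-1,0,0,0,0,0,0],[-1,0,0,0,0,0,0],[-1,0,0,0,0,0,0]]'
python3 - <<'E'
from h import *
s=manip.observe();d=manip.snapshot("wrist")
cv2.imwrite("pics/w9.png",np.clip(d["pixels"][:,:,::-1]*1.6,0,255).astype(np.uint8))
W=wristW(d,s);print(proj(d,(611.2,-264,36),W))
d=manip.snapshot("scene");cv2.imwrite("pics/scene9.png",np.clip(d["pixels"][:,:,::-1]*1.6,0,255).astype(np.uint8))
E
```

```text
t: 19.33
ee_pos: [559.8, -243.2, 9.3]
tool_rot: [[0.0, -0.925, 0.38], [-0.0, 0.38, 0.925], [-1.0, -0.0, 0.0]]
ft_force: [0.3, 0.1, 0.1]
gripper_width: 1.004
t: 20.17
ee_pos: [559.4, -242.9, 179.0]
tool_rot: [[-0.001, -0.925, 0.38], [0.001, 0.38, 0.925], [-1.0, 0.001, 0.0]]
ft_force: [-0.2, 0.8, 0.1]
gripper_width: 0.998
[325.82728284 289.57846754]
```

View pics/w9.png

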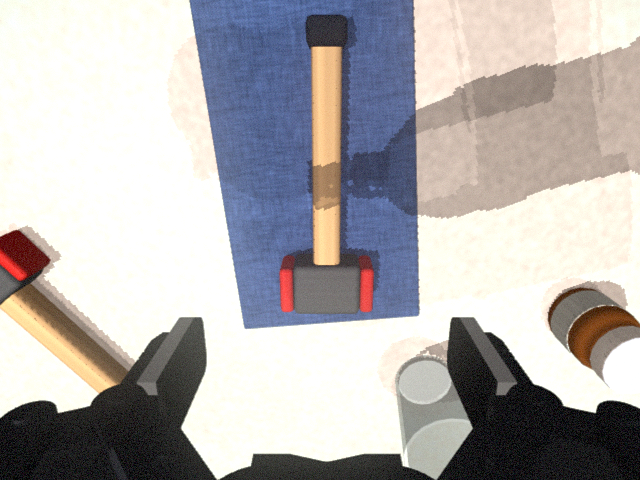

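View pics/scene9.png

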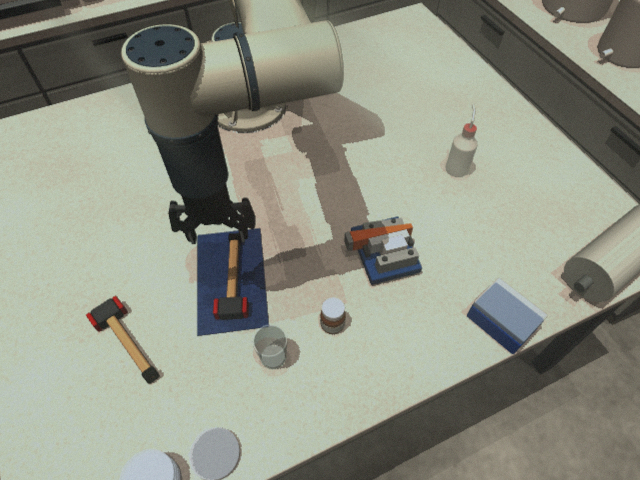

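The wrist view shows the mallet flat on its mat, head at ~(326,287) against a predicted (326,290). The scene view shows bottle (461,155), beaker (271,346) and jar (333,316) where they began, and the wedge seated at ~(380,236).

```bash
python3 -c "
from rig import manip
print(manip.job_done(), manip.observe()['t'])"
```

```text
the job is handed in; nothing more can be done
the job is handed in; nothing more can be done
```

I drove the wedge home with ten light taps of the mallet, drew it about 20 mm clear between taps, laid it back on its mat and handed the job in at about 20 s. The hand-in gives no verdict.

- **Wedge:** the first six taps met only about 1–3 N. It then bound after roughly 23–25 mm of travel, and the end-of-tap force readings were 7.8, 15.8, 18.2 and 19.3 N. The last two taps moved it only about 0.4 and 0.1 mm. I read force only at the end of each tap, so brief peaks were not measured, but no reading came near 40 N.
- **Clamping:** the wedge stayed put when the mallet was withdrawn. I could not measure the jaw's force on the sample, so I infer it is over 25 N from the tap forces and the wedge no longer advancing.
- **Final pictures:** the mallet lies flat on the mat within about 1 mm of where it started, with the gripper open and raised clear. The bottle, beaker and jar appear unmoved.
- **Failed or disagreeing checks:** none failed. After the last tap, the mallet head's outline differed from my prediction by 1–2 camera pixels. I put that down to blurred edges, and the later wrist view agreed with the predicted position.

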